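# Touch-test the varnished doll head, then stop the drying fan

### The job

Check whether the varnish on the doll head with the red hair band has dried: touch its crown lightly from above with the fingertips so that the head just gives a little on its spring, and draw back. Then stop the drying fan by pressing the red button on the grey control box all the way down, and withdraw clear. Do not touch the other two heads or press the green button, do not push any head or stand about or lift anything, and leave the tray, cup and jar where they are.

Things in the scene. Friction and masses are not known exactly. Their poses are not given: they have to be found in the camera images.
- stand_red: Loose turned-wood painting stand (round foot 80 mm across, 16 mm thick, slim post 22 mm across up to 70 mm, 0.4 to 0.85 kg) that carries the doll head with the red hair band. Origin: centre of the underside of the foot; z up; the face looks along -x of the stand. The three stands look alike and stand at least 110 mm apart.
- head_red_crown (a point): Crown of the doll head with the red hair band and red bow: centre of the flat black top of the hair (flat disc 32 mm across, hair 62 mm across below it), 168 mm above the bench when untouched. White face, black hair.
- head_red (a joint): How far the head with the red band has been pressed down, in m: 0 untouched, 0.016 at the hard stop. The head's stick rides on a soft spring in the stand: it starts to sink at about 1 N, gives about 1 mm more for each further 0.45 N, and springs back up when let go.
- stand_blue: Loose turned-wood painting stand (round foot 80 mm across, 16 mm thick, slim post 22 mm across up to 70 mm, 0.4 to 0.85 kg) that carries the doll head with the blue hair band. Origin: centre of the underside of the foot; z up; the face looks along -x of the stand. The three stands look alike and stand at least 110 mm apart.
- head_blue_crown (a point): Crown of the doll head with the blue hair band and blue bow: centre of the flat black top of the hair (flat disc 32 mm across, hair 62 mm across below it), 168 mm above the bench when untouched. White face, black hair.
- head_blue (a joint): How far the head with the blue band has been pressed down, in m: 0 untouched, 0.016 at the hard stop. The head's stick rides on a soft spring in the stand: it starts to sink at about 1 N, gives about 1 mm more for each further 0.45 N, and springs back up when let go.
- stand_yellow: Loose turned-wood painting stand (round foot 80 mm across, 16 mm thick, slim post 22 mm across up to 70 mm, 0.4 to 0.85 kg) that carries the doll head with the yellow hair band. Origin: centre of the underside of the foot; z up; the face looks along -x of the stand. The three stands look alike and stand at least 110 mm apart.
- head_yellow_crown (a point): Crown of the doll head with the yellow hair band and yellow bow: centre of the flat black top of the hair (flat disc 32 mm across, hair 62 mm across below it), 168 mm above the bench when untouched. White face, black hair.
- head_yellow (a joint): How far the head with the yellow band has been pressed down, in m: 0 untouched, 0.016 at the hard stop. The head's stick rides on a soft spring in the stand: it starts to sink at about 1 N, gives about 1 mm more for each further 0.45 N, and springs back up when let go.
- control_box: Grey box fixed to the bench, 90 x 160 x 45 mm (x, y, z) with a white top plate: the switch of the drying fan. Stands on the left or the right of the heads. Origin: centre of its underside. The two push buttons stand on its top, red 42 mm along +y and green 42 mm along -y from its centre.
- stop_button_top (a point): Top centre of the red STOP push button (30 mm across, top 67 mm above the bench, 10 mm above its black collar, 46 mm across) on the control box; pressed straight down.
- stop_button (a joint): Travel of the red button, in m: 0 up, 0.006 fully down (spring, about 5 N fully down); it springs back.
- start_button_top (a point): Top centre of the green START push button (30 mm across), same make as the red one. Not to be pressed.
- start_button (a joint): Travel of the green button, in m: 0 up, 0.006 fully down.
- palette: Bystander: loose open black ink tray, 90 x 160 x 22 mm, with a brush lying along y fixed on it, on the other side of the heads from the control box. Origin: centre of its underside.
- cup: Bystander: loose small white ceramic cup, 56 mm across, 50 mm tall, beyond the heads. Origin: centre of its underside.
- jar: Bystander: loose small glass varnish jar with a white cap, 56 mm across, 75 mm tall, beyond the heads. Origin: centre of its underside.
Things that resemble listed ones, but are neither listed nor needed, are in the scene too. What is shaped like the control_box but purple or turquoise is not meant. What is shaped like the stand_red but pink is not meant.

How it is judged:
By the outcome, as a careful person would: the job done as asked, in the order asked, and still so for the second after the job is handed in, with the robot touching nothing.
It also fails if it takes over 40 s, if anything falls off the work surface, if the arm or the gripper's body presses on something with over 40 N, if the wrist force passes 120 N, or if a joint passes its speed limit or range.

### The arm

A 7-joint arm with a two-finger parallel gripper is mounted at the origin on the work surface. World frame = base frame: x ahead of the robot, y to its left, z up, the work surface at z = 0. Lengths are in mm, angles in rad, forces in N, time in s.
With the tool pointing down it reaches from about 425 to 1025 mm from the base axis. Payload 9.4 kg.
Tool frame: the origin (TCP) lies at the very end of the fingers, on their centre line; the grasp point (between the pads) lies 19 mm behind it; z points along the fingers, y is the line along which they close (so a half turn about z gives the same grasp; the last joint's range is limited). The gripper opens to 85 mm and grips with 20 to 120 N. Pads are 22 mm wide; open, the fingers measure 114 mm over their backs; the gripper's body (76 mm by 85 mm) begins 54 mm behind the grasp point. The pads swing forward as they close: fully open they stand 13 mm farther back than shut.
Start: joints at [-1.423, 0.599, -0.003, 1.599, 0.002, 0.943, -0.08], TCP at [161.615, 706.757, 231.275] pointing down, gripper open.
Joint ranges: [-2.57, 2.57], [-0.35, 1.97], [-1.29, 1.29], [0.11, 2.56], [-1.05, 4.19], [0.11, 1.86], [-2.63, 2.63]. Speed limits (rad/s): [2.22, 2.22, 3.01, 3.01, 3.14, 3.14, 3.14].

### API

Orientations are given as a unit quaternion [w, x, y, z].
In Python, from rig import read_state, cams, workorder gives the robot as it stands.
- The arm moves only by the tool drive_tool, never from a script. Its argument "rows" is a list of rows, each a list of 7 numbers: the shift along the tool's x, y, z scaled (see below), then the turn, a rotation vector about the tool's x, y, z scaled (see below), then the gripper's target within -1 to 1 (fully open at 1, half-way at 0, shut at -1). In form: [[x, y, z, rx, ry, rz, fingers], ...]. A call has 1 to 10 rows; each row is the pose to reach, as a shift and turn from the pose commanded when the call began, along the tool's axes at that moment; what a row does not reach only later rows make up. The controller multiplies each number of a shift by 80 mm and each number of a turn by 90 degrees. A row lasts 1/12 s, in which the tool goes at most 41.7 mm and 7.16 degrees, less where a joint would pass 70% of its speed; a pose out of reach is approached as far as the arm can. A call with a number of a shift or a turn outside -1 to 1 is refused whole. A call with a gripper value outside its range is refused whole. The fingers move at their own pace and stop on an object; "newtons" is the grip in N (left out, the last holds). Time passes only in rows, so rows that repeat a pose let the fingers close. It gives the time, the measured TCP pose, the force, the opening and the grip force at its end, in the units of the state.
- read_state(): the state, without advancing time (a new reading comes with each control period).
- cams.read_camera(name): name is "side" or "top" or "wrist"; returns the picture (400x640x3 uint8, red, green, blue); there is no depth.
- cams.get_calibration(name): a dict with "K" (3x3 intrinsics, pixels), "dist_coeffs" ([k1, k2, p1, p2, k3] as OpenCV has them; the pictures are not rectified), "camera_from_world" (4x4, takes a point from world to camera coordinates). Camera axes: x right, y down, z forward; pixel columns grow to the right and rows downward; lengths in mm; the calibration is good to about 2 mm. A picture is of the moment at which its call begins: read the wrist's pose just before it. get_calibration takes no time and is no camera call; for the wrist camera it gives the pose at the moment of the call.
- workorder.close_job(): hands the job in; it is judged then, once.
The state is a dict: "t": time; "joints": joint angles; "joint_velocities": joint speeds; "joint_torque": joint torques, N m; "tcp_pos": TCP position; "ee_rot": TCP orientation; "force": force on the tool from outside, world axes, zero at the start; "wrist_torque": the same for the moment, N m; "gripper_width": finger opening in mm; "finger_force": force on a finger pad.
Only numpy, scipy, OpenCV 4.12 (cv2) and the standard library are available. Lean on these libraries where they do the work, as an engineer would, in place of code of your own. Each camera call takes 0.05 s, during which the arm holds its last target. There are 200 camera calls.

## Working session

There is one attempt and no reset: what is moved stays moved. The work goes in short steps, Python scripts to look and compute and a tool call to move; the robot and the scene stay as the last step left them, time stands still between calls to the robot, and variables do not carry over. Pictures are saved under pics/ and viewed, at most 10 in all, crops included, and the job is handed in when it is done.

Besides the shell and the picture viewer there is one more tool, called as a command line: name --pt "numbers of a row" for each row, then --argument value for the rest. drive_tool: Moves the arm, as the interface text tells. Its arguments: {"type":"object","properties":{"rows":{"type":"array","items":{"type":"array","items":{"type":"number"}}},"newtons":{"type":"number"}},"required":["rows"]}

```bash
mkdir -p pics; cat > h.py <<'E'
import numpy as np, cv2
from rig import read_state, cams, workorder
def cal(n):
    c=cams.get_calibration(n); return np.array(c["K"],float),np.array(c["dist_coeffs"],float),np.array(c["camera_from_world"],float)
def ray(c,uv):
    K,d,T=c; p=cv2.undistortPoints(np.array([[uv]],float),K,d)[0,0]
    R=T[:3,:3]; return -R.T@T[:3,3], R.T@np.array([p[0],p[1],1])
def onz(c,uv,z):
    o,v=ray(c,uv); return o+v*(z-o[2])/v[2]
def proj(c,P):
    K,d,T=c; return cv2.projectPoints(np.array([P],float),cv2.Rodrigues(T[:3,:3])[0],T[:3,3],K,d)[0][0,0]
def save(n,im): cv2.imwrite(f"pics/{n}.png",im[:,:,::-1])
E
python3 - <<'E'
from h import *
s=read_state();print(s)
for n in("top","side"):
    im=cams.read_camera(n);save(n,im);np.save(n+".npy",im)
    c=cal(n);print(n,ray(c,(320,200)))
E
```

```text
{'t': 0.0, 'joints': array([-1.42270189,  0.60012176, -0.00253524,  1.60014954,  0.00180111,
        0.94289681, -0.07980658]), 'joint_velocities': array([ 9.67603142e-05,  1.56219942e-03,  3.49630916e-04,  1.57648385e-04,
       -1.29084149e-04,  3.81017417e-04,  1.45030424e-03]), 'joint_torque': array([-6.37508510e-04, -7.76449943e+01,  1.56412527e+00, -2.58017188e+01,
        1.21496787e-02,  8.96058540e-03, -2.04756378e-05]), 'tcp_pos': array([161.52159444, 706.28383649, 230.41248337]), 'ee_rot': array([-1.35457386e-05,  1.12137821e-01,  9.93692352e-01, -7.86584678e-04]), 'force': array([ 0.03100377,  0.81268853, -0.4809412 ]), 'wrist_torque': array([-0.04819146, -0.00603751, -0.00659383]), 'finger_force': 0.0, 'gripper_width': 85.352281243508}
top (array([ 223.27006012,  101.35007251, 1540.02919716]), array([ 0.19073021, -0.01116517, -0.98176229]))
side (array([ 339.89880981, -773.26075431,  711.80649614]), array([ 0.14129355,  0.81249773, -0.56588846]))
```

View pics/top.png

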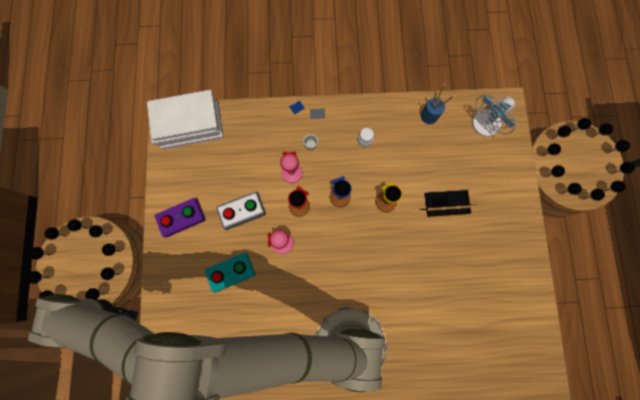

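View pics/side.png

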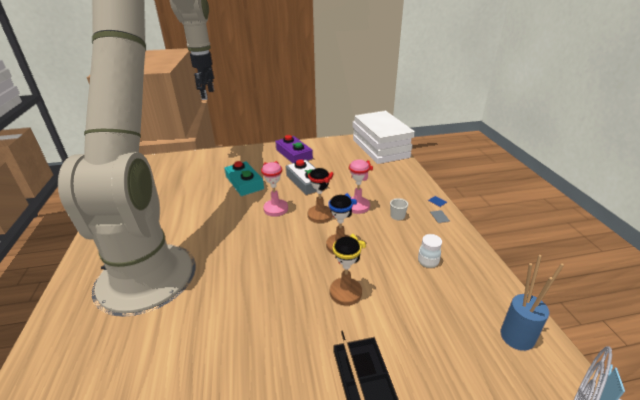

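The top view shows the red-band head at (298,199), with blue at (342,188), yellow at (392,194) and two pink decoys at (290,163) and (281,240). The grey/white box is at (241,210), with its red button at (229,214). The purple box at (180,217) and the turquoise box at (230,272) are decoys. I'll measure next and confirm with a crop.

```bash
python3 - <<'E'
from h import *
im=np.load("top.npy");c=cal("top")
save("crop",cv2.resize(im[150:250,200:340],None,fx=5,fy=5,interpolation=cv2.INTER_CUBIC))
hsv=cv2.cvtColor(im,cv2.COLOR_RGB2HSV)
black=(hsv[...,2]<45).astype(np.uint8)
red=(((hsv[...,0]<6)|(hsv[...,0]>174))&(hsv[...,1]>190)&(hsv[...,2]>90)).astype(np.uint8)
green=((hsv[...,0]>45)&(hsv[...,0]<75)&(hsv[...,1]>120)&(hsv[...,2]>40)).astype(np.uint8)
for n,m,z in(("black",black,160),("red",red,67),("green",green,67)):
    k,l,st,ce=cv2.connectedComponentsWithStats(m)
    for i in range(1,k):
        u,v=ce[i]
        if st[i,4]>20 and 140<u<480 and 120<v<290: print(n,st[i],ce[i].round(1),onz(c,ce[i],z).round(1), onz(c,ce[i],168).round(1) if n=="red" else "")
E
```

```text
black [335 181  15  15 184] [341.9 187.8] [530.3   9.3 160. ] 
black [386 187  15  14 166] [392.6 193.2] [ 504.3 -161.6  160. ] 
black [290 191  15  15 175] [297.  198.1] [501.3 163.3 160. ] 
black [425 191  44  17 587] [446.6 198.7] [ 477.5 -343.   160. ] 
black [184 206  10  12  33] [190.5 212.3] [467.8 524.2 160. ] 
black [427 209  43   7 187] [447.9 211.9] [ 432.3 -342.7  160. ] 
black [165 216   8  11  26] [169.7 221.4] [439.5 593.4 160. ] 
black [233 261  13  13  88] [239.5 267.3] [278.1 359.3 160. ] 
black [211 271  13  12  53] [218.3 275.8] [253.4 428.6 160. ] 
red [296 187  12   9  34] [301.6 190.6] [547.2 149.7  67. ] [525.  146.4 168. ]
red [224 209   8   9  55] [227.7 213.1] [475.8 418.2  67. ] [458.4 396.5 168. ]
red [161 217   9   8  59] [165.1 220.5] [458.1 643.5  67. ] [442.  606.3 168. ]
red [268 233   3  13  29] [268.9 239.4] [374.9 271.7  67. ] [364.5 260.  168. ]
red [213 274   7   7  39] [216.1 276.7] [252.6 458.3  67. ] [250.6 433.8 168. ]
green [246 201   9   9  61] [249.9 204.6] [503.2 338.1  67. ] 
green [183 207   9   9  66] [187.1 211.1] [488.9 564.8  67. ] 
green [235 264   8   8  51] [238.7 267.2] [282.1 379.4  67. ]
```

View pics/crop.png

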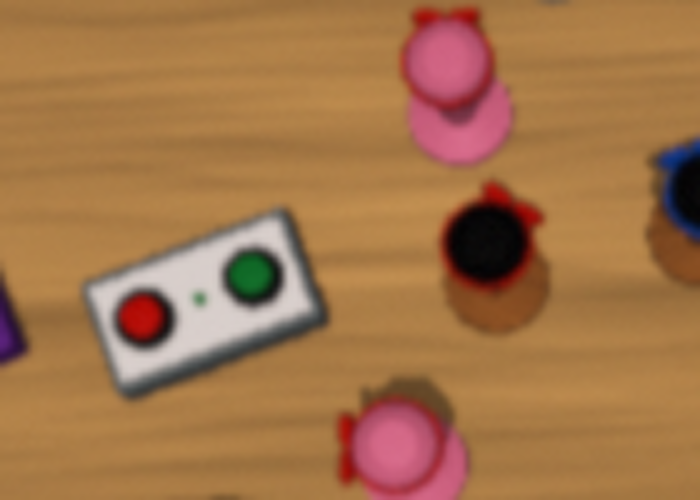

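The crop confirms both targets. The black crown with the red band and bow (white/black doll, brown foot) is at full-image (297,198), which gives (501,163). The red button on the white-topped grey box is at (228,213), which gives (476,418). Red to green measures 85 mm against the stated 84. I'll shut the fingers and travel at z 231.

drive_tool --pt "-0.5 -0.5 0 0 0 0 -1" --pt "-1 -1 0 0 0 0 -1" --pt "-1 -1 0 0 0 0 -1" --pt "-1 -1 0 0 0 0 -1" --newtons 20

```text
t: 0.43
tcp_pos: [227.1, 604.8, 231.2]
ee_rot: [0.001, 0.116, 0.993, -0.002]
force: [1.4, -1.1, 0.3]
gripper_width: 39.0
finger_force: 0.0
```

drive_tool --pt "-0.35 -0.35 0 0 0 0 -1" --pt "-0.7 -0.7 0 0 0 0 -1" --pt "-1 -1 0 0 0 0 -1" --pt "-1 -1 0 0 0 0 -1"

```text
t: 0.77
tcp_pos: [286.6, 508.6, 231.2]
ee_rot: [0.001, 0.116, 0.993, -0.002]
force: [0.1, -0.1, -0.1]
gripper_width: 0.5
finger_force: 0.0
```

drive_tool --pt "-0.35 -0.35 0 0 0 0 -1" --pt "-0.7 -0.7 0 0 0 0 -1" --pt "-1 -1 0 0 0 0 -1" --pt "-1 -1 0 0 0 0 -1"

```text
t: 1.1
tcp_pos: [345.9, 413.0, 231.2]
ee_rot: [0.001, 0.116, 0.993, -0.002]
force: [-0.7, -0.6, 0.5]
gripper_width: 0.1
finger_force: 0.0
```

drive_tool --pt "-0.35 -0.35 0 0 0 0 -1" --pt "-0.7 -0.7 0 0 0 0 -1" --pt "-1 -1 0 0 0 0 -1" --pt "-1 -1 0 0 0 0 -1" --pt "-1 -1 0 0 0 0 -1" --pt "-1 -1 0 0 0 0 -1"

```text
t: 1.6
tcp_pos: [402.0, 324.4, 231.3]
ee_rot: [-0.0, 0.112, 0.994, 0.0]
force: [0.2, -0.0, -0.2]
gripper_width: 0.1
finger_force: 0.0
```

```bash
python3 - <<'E'
from h import *
s=read_state();c=cal("wrist");im=cams.read_camera("wrist");save("w1",im)
print(s["t"],s["tcp_pos"],s["ee_rot"],s["force"],s["gripper_width"])
for P in((501,163,168),(476,418,67),s["tcp_pos"]):print(proj(c,P))
E
```

```text
1.6 [401.98735342 324.36649517 231.28836477] [-1.23935002e-04  1.12156698e-01  9.93690496e-01  2.40609643e-04] [ 0.20817147 -0.04970152 -0.18643912] 0.1312376564557256
[131.18990978 389.92578188]
[437.07836533 229.96914887]
[319.51798338 266.19398112]
```

View pics/w1.png

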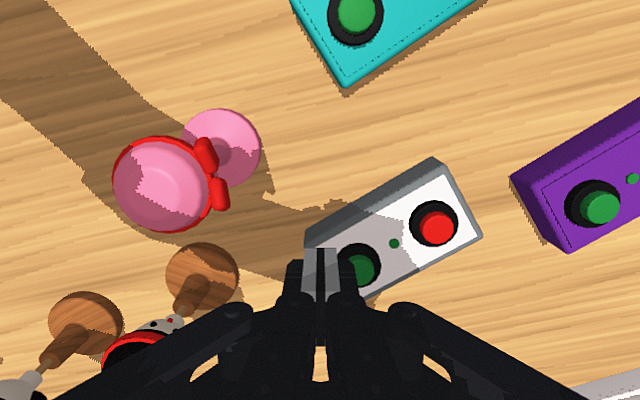

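The wrist view shows the red button at (434,222), close to its prediction, and the red head's edge at the bottom left (145,350). I'll go to about 55 mm beside the head and look again.

drive_tool --pt "-0.35 -0.25 0 0 0 0 -1" --pt "-0.7 -0.5 0 0 0 0 -1" --pt "-0.7 -0.5 0 0 0 0 -1"

```text
t: 1.9
tcp_pos: [451.1, 268.7, 231.3]
ee_rot: [0.001, 0.114, 0.993, -0.001]
force: [-0.4, -0.5, -0.4]
gripper_width: 0.2
finger_force: 0.0
```

drive_tool --pt "-0.35 -0.25 0 0 0 0 -1" --pt "-0.7 -0.5 0 0 0 0 -1" --pt "-0.7 -0.5 0 0 0 0 -1" --pt "-0.7 -0.5 0 0 0 0 -1" --pt "-0.7 -0.5 0 0 0 0 -1"

```text
t: 2.32
tcp_pos: [492.9, 222.0, 231.1]
ee_rot: [-0.0, 0.111, 0.994, 0.0]
force: [-0.2, -0.4, -0.1]
gripper_width: -0.3
finger_force: 0.0
```

```bash
python3 - <<'E'
from h import *
s=read_state();c=cal("wrist");im=cams.read_camera("wrist");save("w2",im);np.save("w2.npy",im)
print(s["t"],s["tcp_pos"],s["ee_rot"],s["force"],s["gripper_width"])
for P in((501,163,168),(476,418,67),s["tcp_pos"]):print(proj(c,P))
E
```

```text
2.3167 [492.91761086 221.98867897 231.06955316] [-3.26945799e-04  1.11457568e-01  9.93769131e-01  1.37561944e-04] [-0.2264181  -0.44244243 -0.13278326] -0.29077122285293816
[230.57317245 247.82537464]
[546.89046907 104.99572216]
[319.54673056 266.1638425 ]
```

View pics/w2.png

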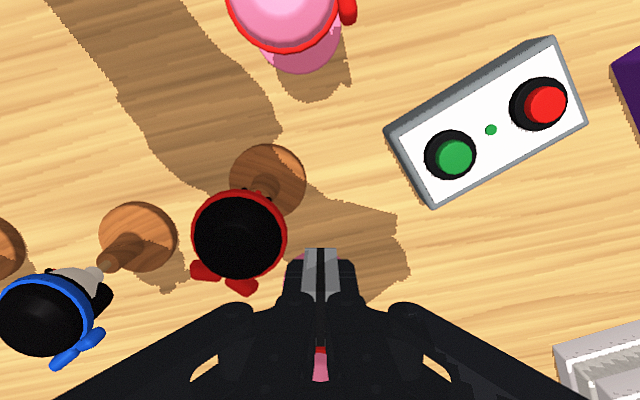

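```bash
python3 - <<'E'
from h import *
im=np.load("w2.npy");c=cal("wrist");hsv=cv2.cvtColor(im,cv2.COLOR_RGB2HSV)
b=(hsv[...,2]<45).astype(np.uint8)
w=np.zeros_like(b);w[190:278,192:286]=b[190:278,192:286]
cnt=max(cv2.findContours(w,0,1)[0],key=cv2.contourArea);e,r=cv2.minEnclosingCircle(cnt);print("black",e,r,cv2.fitEllipse(cnt))
for z in(141,150,160,168):print(z,onz(c,e,z).round(1))
g=im[190:270,200:275].astype(int).sum(2);print("levels",np.unique(g//6,return_counts=True))
# foot visible edge in w2: top and right
for uv in((268,144),(306,180),(231,180)):print("foot",uv,onz(c,uv,16).round(1))
red=((hsv[...,0]<6)|(hsv[...,0]>174))&(hsv[...,1]>170)&(hsv[...,2]>120);red[:, :480]=0;red[150:]=0;red[:,590:]=0
v,u=np.nonzero(red);print("btn",u.mean(),v.mean(),len(u),onz(c,(u.mean(),v.mean()),66).round(1))
ct=cal("top")
for z in(141,150,160):print("top",z,onz(ct,(297,198.1),z).round(1))
E
```

```text
black (237.24862670898438, 237.36288452148438) 44.01677703857422 ((237.00439453125, 237.4344482421875), (80.56452941894531, 87.16065216064453), 104.04674530029297)
141 [505.  160.2 141. ]
150 [501.6 163.3 150. ]
160 [497.9 166.7 160. ]
168 [494.9 169.4 168. ]
levels (array([  0,   1,   2,   3,   4,   5,   6,   7,   8,   9,  10,  11,  12,
        13,  14,  15,  16,  17,  18,  19,  20,  21,  22,  23,  24,  25,
        26,  27,  28,  29,  30,  31,  32,  33,  34,  35,  36,  37,  38,
        39,  40,  41,  42,  43,  46,  47,  48,  50,  52,  53,  54,  55,
        56,  57,  58,  59,  60,  61,  62,  65,  67,  69,  71,  72,  73,
        75,  76,  77,  78,  85,  87,  88,  89,  91,  92,  93,  94,  95,
        96,  97,  98,  99, 100, 101, 102, 103, 104, 105, 106]), array([  70,  186,  404,  782, 1062, 1140,  775,  354,  131,   33,   11,
          6,    5,   12,    5,    7,    3,    3,    6,    2,    6,    4,
          5,    4,    7,   13,   18,   29,   45,   54,   68,   48,   58,
         50,   51,   79,   83,   84,   61,   30,    9,    7,    6,    2,
          1,    1,    3,    1,    1,    4,    4,    3,    8,    8,   14,
          9,    7,    7,    4,    2,    1,    2,    1,    2,    1,    4,
          1,    1,    1,    3,    2,    1,    1,    2,    6,    8,   10,
         27,    6,   10,    3,    2,    1,    2,    1,    2,    1,    2,
          1]))
foot (268, 144) [461.8 176.6  16. ]
foot (306, 180) [506.1 204.8  16. ]
foot (231, 180) [489.  129.9  16. ]
btn 544.7141659681475 103.95808885163453 1193 [474.5 417.2  66. ]
top 141 [505.1 164.1 141. ]
top 150 [503.3 163.7 150. ]
top 160 [501.2 163.3 160. ]
```

Both views meet near z 150 at (502,164), and the foot agrees. Moving over the crown, then down to about 8 mm above it.

drive_tool --pt "-0.14 -0.34 0 0 0 0 -1" --pt "-0.27 -0.68 0 0 0 0 -1" --pt "-0.27 -0.68 0 0 0 0 -1" --pt "-0.27 -0.68 0 0 0 0 -1" --pt "-0.27 -0.68 0.3 0 0 0 -1" --pt "-0.27 -0.68 0.55 0 0 0 -1" --pt "-0.27 -0.68 0.69 0 0 0 -1" --pt "-0.27 -0.68 0.69 0 0 0 -1" --pt "-0.27 -0.68 0.69 0 0 0 -1" --pt "-0.27 -0.68 0.69 0 0 0 -1"

```text
t: 3.2
tcp_pos: [502.6, 164.0, 176.7]
ee_rot: [0.0, 0.111, 0.994, 0.0]
force: [0.8, 0.6, 0.2]
gripper_width: 0.2
finger_force: 0.0
```

```bash
python3 - <<'E'
from h import *
s=read_state();a=cams.read_camera("wrist")
print(s["tcp_pos"],s["force"])
b=cams.read_camera("side");c=cal("side");u,v=proj(c,(502,164,168)).astype(int)
y=cv2.resize(b[v-40:v+50,u-60:u+60],(640,480),interpolation=cv2.INTER_CUBIC)
save("c3",cv2.resize(np.vstack([a,cv2.resize(y,(640,480))])[:, :],None,fx=.68,fy=.68));print(u,v)
E
```

```text
[502.62134471 163.98382696 176.72888527] [0.75747311 0.56392298 0.17308175]
318 169
```

View pics/c3.png

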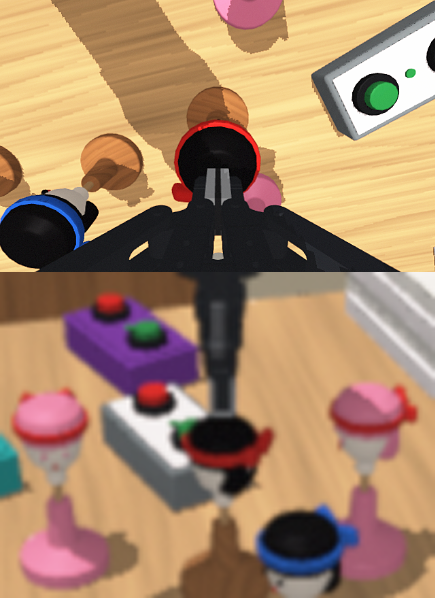

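The fingertips are centred over the red-band crown in both the wrist and side views. Pressing down slowly.

drive_tool --pt "0 0 0.03 0 0 0 -1" --pt "0 0 0.06 0 0 0 -1" --pt "0 0 0.09 0 0 0 -1" --pt "0 0 0.11 0 0 0 -1" --pt "0 0 0.12 0 0 0 -1" --pt "0 0 0.13 0 0 0 -1" --pt "0 0 0.13 0 0 0 -1" --pt "0 0 0.13 0 0 0 -1"

```text
t: 3.97
tcp_pos: [502.6, 162.7, 165.7]
ee_rot: [0.0, 0.112, 0.994, 0.0]
force: [-0.6, 0.1, 1.5]
gripper_width: 0.3
finger_force: 1.1
```

drive_tool --pt "0 0 0.015 0 0 0 -1" --pt "0 0 0.03 0 0 0 -1" --pt "0 0 0.03 0 0 0 -1" --pt "0 0 0.03 0 0 0 -1"

```text
t: 4.3
tcp_pos: [502.6, 162.7, 163.3]
ee_rot: [0.0, 0.112, 0.994, 0.0]
force: [0.3, -0.0, 3.6]
gripper_width: 0.0
finger_force: 1.6
```

```bash
python3 - <<'E'
from h import *
for i in range(3):
    s=read_state();print(s["tcp_pos"],s["force"],s["finger_force"]);cams.read_camera("side")
E
```

```text
[502.58701843 162.69913741 163.3018384 ] [ 0.32005768 -0.03599372  3.64637912] 1.6041169501841068
[502.58025025 162.67861463 163.32509519] [-0.94018434 -0.51197611  3.24200133] 1.5976994298398495
[502.58631633 162.66119118 163.33204455] [-0.52676809 -0.3011395   3.38820432] 1.5937995538115501
```

The force matches the spring at about 4–5 mm. Drawing back and travelling to the red button.

drive_tool --pt "0 0 -0.1 0 0 0 -1" --pt "0 0 -0.4 0 0 0 -1" --pt "0 0 -0.7 0 0 0 -1" --pt "0 0 -0.9 0 0 0 -1" --pt "0 0 -0.9 0 0 0 -1"

```text
t: 4.87
tcp_pos: [503.8, 163.1, 238.7]
ee_rot: [0.002, 0.112, 0.994, 0.001]
force: [0.3, 0.7, 0.2]
gripper_width: 0.3
finger_force: 0.0
```

drive_tool --pt "0.17 0.4 0 0 0 0 -1" --pt "0.3 0.8 0 0 0 0 -1" --pt "0.35 1 0 0 0 0 -1"

```text
t: 5.12
tcp_pos: [492.0, 250.6, 235.3]
ee_rot: [-0.0, 0.111, 0.994, 0.001]
force: [0.1, 0.5, 0.2]
gripper_width: -0.2
finger_force: 0.0
```

drive_tool --pt "0.17 0.4 0 0 0 0 -1" --pt "0.3 0.8 0 0 0 0 -1" --pt "0.35 1 0 0 0 0 -1"

```text
t: 5.37
tcp_pos: [482.0, 335.5, 234.9]
ee_rot: [-0.001, 0.11, 0.994, 0.001]
force: [0.9, 0.7, -0.1]
gripper_width: -0.3
finger_force: 0.0
```

drive_tool --pt "0.17 0.4 0 0 0 0 -1" --pt "0.3 0.8 0 0 0 0 -1" --pt "0.35 1 0 0 0 0 -1" --pt "0.35 1 0 0 0 0 -1" --pt "0.35 1 0 0 0 0 -1"

```text
t: 5.78
tcp_pos: [473.7, 415.5, 234.5]
ee_rot: [-0.0, 0.111, 0.994, -0.001]
force: [0.3, 0.0, -0.5]
gripper_width: 0.1
finger_force: 0.0
```

drive_tool --pt "0 0 0.3 0 0 0 -1" --pt "0 0 0.6 0 0 0 -1" --pt "0 0 1 0 0 0 -1" --pt "0 0 1 0 0 0 -1" --pt "0 0 1 0 0 0 -1"

```text
t: 6.2
tcp_pos: [474.1, 413.0, 154.4]
ee_rot: [-0.001, 0.113, 0.994, -0.002]
force: [0.3, -0.5, 0.2]
gripper_width: -0.3
finger_force: 0.0
```

```bash
python3 - <<'E'
from h import *
s=read_state();c=cal("wrist");a=cams.read_camera("wrist")
print(s["tcp_pos"],s["force"],proj(c,(475,417.5,67)));b=cams.read_camera("side");u,v=proj(cal("side"),(475,417,67)).astype(int);print(u,v)
y=cv2.resize(b[v-40:v+60,u-70:u+70],(640,457),interpolation=cv2.INTER_CUBIC)
save("c4",cv2.resize(np.vstack([a,y]),None,fx=.68,fy=.68))
E
```

```text
[474.07737964 413.03912219 154.38607927] [ 0.25944642 -0.53749019  0.19404264] [326.98806416 203.62856115]
299 160
```

View pics/c4.png

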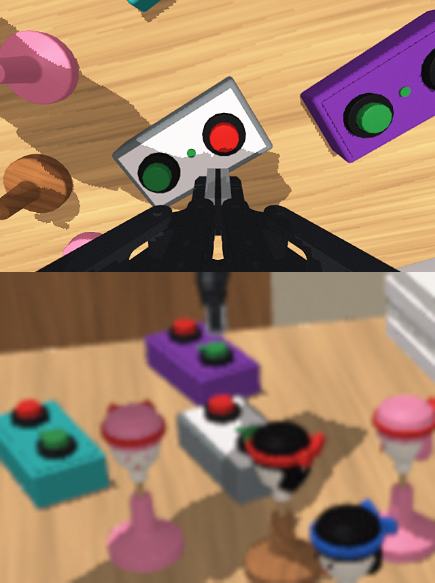

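The wrist view puts the red button at (329,200), as predicted, with the tool about 4 mm short in y. I'll correct that and descend.

drive_tool --pt "0.01 0.05 0.2 0 0 0 -1" --pt "0.01 0.05 0.45 0 0 0 -1" --pt "0.01 0.05 0.7 0 0 0 -1" --pt "0.01 0.05 0.9 0 0 0 -1" --pt "0.01 0.05 1 0 0 0 -1" --pt "0.01 0.05 1 0 0 0 -1" --pt "0.01 0.05 1 0 0 0 -1"

```text
t: 6.88
tcp_pos: [474.9, 419.7, 76.5]
ee_rot: [0.0, 0.112, 0.994, 0.0]
force: [0.7, 0.2, 0.2]
gripper_width: 0.4
finger_force: 0.0
```

drive_tool --pt "0 -0.02 0.06 0 0 0 -1" --pt "0 -0.02 0.11 0 0 0 -1" --pt "0 -0.02 0.14 0 0 0 -1" --pt "0 -0.02 0.16 0 0 0 -1" --pt "0 -0.02 0.18 0 0 0 -1" --pt "0 -0.02 0.19 0 0 0 -1" --pt "0 -0.02 0.19 0 0 0 -1" --pt "0 -0.02 0.19 0 0 0 -1"

```text
t: 7.55
tcp_pos: [474.4, 418.1, 61.1]
ee_rot: [0.001, 0.112, 0.994, 0.0]
force: [-0.2, -2.2, 11.2]
gripper_width: 0.0
finger_force: 5.4
```

11 N at z 61.1 is well over the 5 N spring, so the button is on its stop. Withdrawing straight up.

drive_tool --pt "0 0 0 0 0 0 -1" --pt "0 0 -0.1 0 0 0 -1" --pt "0 0 -0.3 0 0 0 -1" --pt "0 0 -0.6 0 0 0 -1" --pt "0 0 -0.9 0 0 0 -1" --pt "0 0 -1 0 0 0 -1"

```text
t: 8.05
tcp_pos: [474.6, 418.7, 143.2]
ee_rot: [0.001, 0.112, 0.994, 0.001]
force: [0.4, 1.2, -0.0]
gripper_width: 0.2
finger_force: 0.0
```

drive_tool --pt "0 0 -0.4 0 0 0 -1" --pt "0 0 -0.8 0 0 0 -1" --pt "0 0 -1 0 0 0 -1" --pt "0 0 -1 0 0 0 -1" --pt "0 0 -1 0 0 0 -1" --pt "0 0 -1 0 0 0 -1"

```text
t: 8.55
tcp_pos: [473.2, 417.5, 219.1]
ee_rot: [-0.001, 0.112, 0.994, -0.001]
force: [0.1, 0.0, -0.5]
gripper_width: 0.2
finger_force: 0.0
```

```bash
python3 - <<'E'
from h import *
im=cams.read_camera("top");s=read_state();print(s["t"],s["tcp_pos"],s["force"])
o=np.load("top.npy");h=cv2.cvtColor
for b in ((330,175,355,200),(380,180,405,205),(285,185,310,210)):
    r=[]
    for q in(o,im):
        m=h(q,cv2.COLOR_RGB2HSV)[b[1]:b[3],b[0]:b[2],2]<45;v,u=np.nonzero(m);r.append((u.mean().round(2),v.mean().round(2)))
    print(r)
E
```

```text
8.6 [473.18929396 417.3860076  218.68370423] [-0.577285   -0.74170402 -0.28112005]
[(np.float64(11.9), np.float64(12.85)), (np.float64(11.9), np.float64(12.85))]
[(np.float64(12.56), np.float64(13.21)), (np.float64(12.59), np.float64(13.25))]
[(np.float64(12.0), np.float64(13.08)), (np.float64(12.0), np.float64(13.08))]
```

All three heads are where they were and the arm is clear. Handing in.

```bash
python3 -c "
from rig import workorder
print(workorder.close_job())"
```

```text
the job is handed in; nothing more can be done
None
```

The job is done and handed in at about 8.6 s: the red-band head gave about 4–5 mm at about 3.4 N, then the red STOP button was pressed to its stop (about 11 N, z 61 mm), and the arm withdrew clear with all three heads measured unmoved.

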